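Two-bin change-over on the bolt lane

TASK

The front bin of the bolt lane is empty: lift it out of the rack and set it down upright in the red empties tray. Then hook a fingertip behind the far rim of the full bin waiting behind it and draw it along the lane, kept level, until it sits square and firmly up against the rubber buffer of the lane's front stop - feel for it and press the bin home with 5 to 10 N, without banging or forcing it. Leave everything else where it is, and let go of everything at the end with the bin still bearing on the buffer.

Things in the scene. Friction and masses are not known exactly. Their poses are not given: they have to be found in the camera images.
- lane: The bolt lane, one of two in a low grey steel bin rack (which of the two varies). Fixed. Origin: on its floor (10 mm above the counter), mid-lane, near its front end; +x runs along the lane away from the robot, z up. Floor reaches 310 mm behind the origin; yellow-topped guides 22 mm high leave 110 mm between them. Open above and at the far end.
- stop: The bolt lane's front stop: a bracket with slotted ears, in which a steel cross bar with a black rubber buffer (96 mm wide, 4 to 18 mm above the floor) is clamped by hand. Origin and axes as the lane's. The buffer's face, where a bin comes to rest, stands somewhere from 4 to 44 mm behind this origin (+x), set differently each time and not measured; it yields 1 mm per 8 N, 2 mm at most.
- empty_centre (a point): Empty blue plastic bin first in the bolt lane, just short of the stop: 96 mm long (x), 102 mm wide, open-topped, 0.11 kg. This point: centre in plan, 25 mm above its underside; x points to its far end. Front wall (x -48 to -40 mm) 50 mm high, its flat lip 8 mm thick and 16 mm deep: pinch it from above, one finger inside the bin, one outside over the stop. Back and sides 64 mm high.
- reserve_front (a point): The full bin behind the empty one in the bolt lane: same bin, filled with steel bolts to 45 mm, 0.5 to 0.8 kg. It slides on the lane's floor with 2 to 6 N of friction and may sit a little askew between the guides. This point: middle of its front face, 18 mm above its underside; x points to its far end.
- reserve_far_rim (a point): The same full bin: middle of the upper edge of its outer far face, 64 mm above its underside and 96 mm behind its front face. The far face below it is plain and upright; the lane behind it is clear.
- tray_floor (a point): The red sheet-steel empties tray, fixed on the counter to one side of the rack: 160 x 150 mm outside, walls 3 mm thick and 14 mm high, floor 3 mm above the counter. This point: centre of its floor; x along its 160 mm side.
- nut_front_centre (a point): Bystander: blue bin full of brass nuts at the front of the other lane. Centre in plan, 25 mm above its underside.
- nut_rear_centre (a point): Bystander: blue bin full of brass nuts behind it in the other lane. Same point.
- carton: Bystander: brown carton 110 x 85 x 70 mm on the counter, on the other side of the rack from the tray. Origin: centre of its underside.
- can_red: Bystander: red spray can with red cap, 58 mm across, 190 mm high, beside the rack's far end. Origin: centre of its underside.
- can_white: Bystander: white spray can with blue cap, 58 mm across, 190 mm high, beside the rack's far end. Origin: centre of its underside.
- big_bolt: Bystander: large steel hex bolt, 110 mm long, lying on the counter to the left of the rack. Origin: under its head.
- big_washer: Bystander: large flat steel washer, 52 mm across, 6 mm thick, on the counter to the right of the rack. Origin: centre of its underside.
Things that resemble listed ones, but are neither listed nor needed, are in the scene too. What is shaped like the part that bears reserve_front but turquoise is not meant.

How it is judged:
By the outcome, as a careful person would: the job done as asked, in the order asked, and still so for the second after the job is handed in, with the robot touching nothing.
It also fails if it takes over 64 s, if anything falls off the work surface, if the arm or the gripper's body presses on something with over 40 N, if the wrist force passes 120 N, or if a joint passes its speed limit or range.

ROBOT

A 6-joint arm with a two-finger parallel gripper is mounted at the origin on the work surface. World frame = base frame: x ahead of the robot, y to its left, z up, the work surface at z = 0. Lengths are in m, angles in rad, forces in N, time in s.
With the tool pointing down it reaches from about 0.35 to 0.8 m from the base axis. Payload 7.3 kg.
Tool frame: the origin (TCP) lies between the finger pads; the fingertips stand 25 mm ahead of it and the grasp point (between the pads) lies 6 mm ahead of it (r.tip_extent is the distance from the TCP to the fingertips, in m); z points along the fingers, y is the direction in which the jaws open and shut (so a half turn about z gives the same grasp; the last joint's range is limited). The gripper opens to 85 mm and grips with 20 to 120 N. Pads are 22 mm wide; open, the fingers measure 114 mm over their backs; the gripper's body (76 mm by 85 mm) begins 54 mm behind the grasp point. The pads swing forward as they close: fully open they stand 13 mm farther back than shut.
Start: joints at [-1.378, 0.342, 1.524, -0, 1.275, -0.146], TCP at [0.175, -0.495, 0.256] pointing down, gripper open.
Joint ranges: [-2.53, 2.53], [-0.77, 2.02], [0.04, 2.7], [-1, 4.14], [0.28, 2.66], [-3.11, 3.11]. Speed limits (rad/s): [2.57, 2.57, 3.14, 3.14, 3.14, 3.14].

INTERFACE

Orientations are given as a unit quaternion [x, y, z, w].
In Python, from workcell import r, command_gripper, optics gives the robot as it stands. The module is installed in compiled form; this text tells all that it offers. Calls block until the motion is done:
- r.reach(position, orientation): joint-space move of the TCP to a pose.
- r.move_straight(position, orientation=None, speed=0.15, max_force=None): straight line of the TCP; orientation=None keeps the orientation; speed is the mean speed in m/s. With max_force (N) it stops when the force on the tool has changed by that much, and returns True; else False.
- r.movej(angles): joint-space move.
- command_gripper(opening, force=None): finger opening in m; force is the grip in N (None keeps the last); returns when the fingers have stopped.
- r.hold(seconds).
- r.solve_ik(position, orientation): joint angles nearest the present ones, or None.
- r.read_state(): the state.
- optics.get_image(name): name is "scene" or "top" or "wrist"; returns (picture, depth): 420x560x3 uint8, red, green, blue; 420x560 float32, m along the optical axis (not along the pixel's ray), 0 where there is no reading.
- optics.camera_model(name): a dict with "K" (3x3 intrinsics, pixels), "R" (3x3) and "t" (3): a world point X has camera coordinates R X + t; the wrist camera has in their place "tool_from_camera" (4x4, takes a point from camera to tool coordinates, whose origin is the TCP and whose axes are the flange's). Camera axes: x right, y down, z forward; pixel columns grow to the right and rows downward; lengths in m; the calibration is good to about 2 mm. A picture is of the moment at which its call begins: read the wrist's pose just before it. camera_model takes no time and is no camera call.
A pose or a line that the arm cannot do raises r.PlanningError and nothing moves.
- r.finish_job(): hands the job in, once; it reports no verdict.
The state is a dict: "time_s": time; "joint_positions": joint angles; "dq": joint speeds; "tau": joint torques, N m; "eef_pos": TCP position; "eef_rot": TCP orientation; "contact_force": force on the tool from outside, world axes, zero at the start; "torque": the same for the moment, N m; "grip_width": finger opening in m.
Only numpy, scipy, OpenCV 4.12 (cv2) and the standard library are available. Lean on these libraries where they do the work, as an engineer would, in place of code of your own. Each camera call takes 0.05 s, during which the arm holds its last target.

## Working session

There is one attempt and no reset: what is moved stays moved. The work goes in short steps, each a Python script; the robot and the scene stay as the last script left them, time stands still between calls to the robot, and variables do not carry over. Pictures are saved under pics/ and viewed, and the job is handed in when it is done.

```bash
mkdir -p pics; python3 - <<'E'
from workcell import r, command_gripper, optics
import cv2,numpy as np
for n in ("scene","top"):
    p,d=optics.get_image(n); cv2.imwrite(f"pics/{n}0.png",cv2.cvtColor(p,cv2.COLOR_RGB2BGR)); np.savez(f"{n}0.npz",p=p,d=d)
    print(n,optics.camera_model(n))
print(optics.camera_model("wrist"))
s=r.read_state();print(s, r.tip_extent)
E
```

```text
scene {'K': array([[471.35326983,   0.        , 270.96896559],
       [  0.        , 471.35326983, 211.71901878],
       [  0.        ,   0.        ,   1.        ]]), 'R': array([[ 0.83520171,  0.54959109, -0.01969111],
       [ 0.37490621, -0.59520243, -0.71075974],
       [-0.40234742,  0.58624543, -0.7031592 ]]), 't': array([-0.49140941, -0.1540865 ,  1.32088168])}
top {'K': array([[538.32302372,   0.        , 278.17904131],
       [  0.        , 538.32302372, 216.12141379],
       [  0.        ,   0.        ,   1.        ]]), 'R': array([[-0.02651975, -0.99962728,  0.00648117],
       [-0.98912987,  0.0253021 , -0.14485128],
       [ 0.14463331, -0.01025214, -0.98943221]]), 't': array([0.0162757 , 0.62542891, 1.23583927])}
{'K': array([[299.00821443,   0.        , 282.79076243],
       [  0.        , 299.00821443, 205.75920983],
       [  0.        ,   0.        ,   1.        ]]), 'tool_from_camera': array([[ 2.37491267e-04, -9.45659341e-01, -3.25158967e-01,
         8.42295308e-02],
       [ 9.99999945e-01,  3.00126184e-04, -1.42471468e-04,
        -4.89405708e-04],
       [ 2.32318195e-04, -3.25158915e-01,  9.45659360e-01,
        -1.17695913e-01],
       [ 0.00000000e+00,  0.00000000e+00,  0.00000000e+00,
         1.00000000e+00]])}
{'time_s': 0.1, 'joint_positions': array([-1.37801412e+00,  3.42631350e-01,  1.52490523e+00,  3.59090219e-06,
        1.27538803e+00, -1.45987295e-01]), 'dq': array([ 0.00055356, -0.00148616, -0.00397044, -0.00062785,  0.00017348,
        0.00058594]), 'tau': array([ 2.67236093e-03, -4.34447265e+01, -2.46490216e+01, -4.30225873e-05,
        4.80636969e-03, -3.75707017e-06]), 'eef_pos': array([ 0.17443918, -0.4948408 ,  0.25571237]), 'eef_rot': array([ 9.85688539e-01,  1.68575385e-01, -1.38639033e-05, -6.65835550e-04]), 'contact_force': array([ 0.69624271,  0.11354523, -0.29668585]), 'torque': array([0.04824393, 0.01147203, 0.01511321]), 'grip_width': 0.08558259258868069} 0.025
```

View pics/scene0.png

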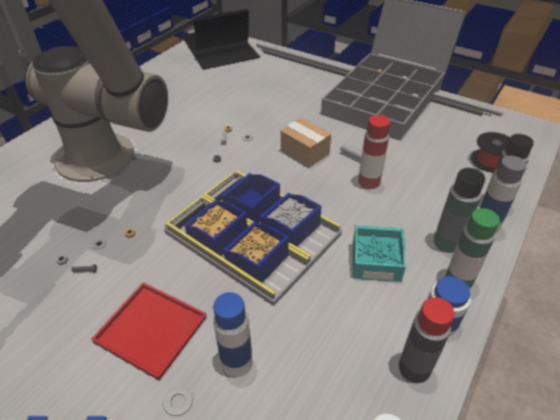

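View pics/top0.png

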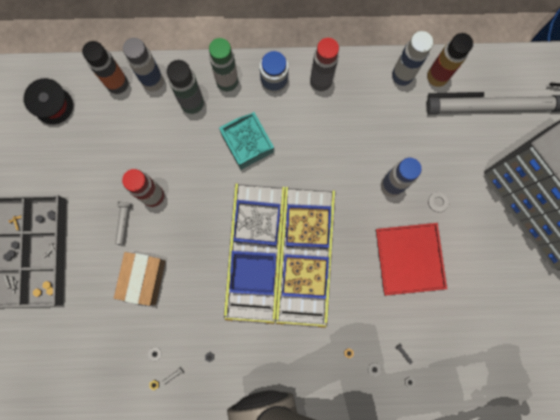

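```bash
cat > h.py <<'E'
from workcell import r, command_gripper, optics
import cv2,numpy as np
from scipy.spatial.transform import Rotation as Rn
def cloud(n,d,pose=None):
    m=optics.camera_model(n);K=m["K"]
    v,u=np.mgrid[0:420,0:560]
    P=np.stack([(u-K[0,2])/K[0,0]*d,(v-K[1,2])/K[1,1]*d,d],-1)
    if n=="wrist":
        T=m["tool_from_camera"]; P=P@T[:3,:3].T+T[:3,3]
        return P@Rn.from_quat(pose[1]).as_matrix().T+pose[0]
    return (P-m["t"])@m["R"]
def wpix(X,pose):
    m=optics.camera_model("wrist");T=m["tool_from_camera"]
    p=(np.atleast_2d(X)-pose[0])@Rn.from_quat(pose[1]).as_matrix()
    c=(p-T[:3,3])@T[:3,:3]; q=c@m["K"].T; return q[:,:2]/q[:,2:]
def snap(n,tag):
    s=r.read_state();pose=(s["eef_pos"],s["eef_rot"])
    p,d=optics.get_image(n); cv2.imwrite(f"pics/{tag}.png",cv2.cvtColor(p,cv2.COLOR_RGB2BGR))
    np.savez(f"{tag}.npz",p=p,d=d,pos=pose[0],rot=pose[1]); return p,d,pose,cloud(n,d,pose)
E
python3 - <<'E'
from h import *
z=np.load("top0.npz");P=cloud("top",z["d"])
p=z["p"]
c=cv2.resize(p[175:335,215:345],None,fx=4.5,fy=3.7,interpolation=cv2.INTER_CUBIC)
c=cv2.resize(p[178:333,218:344],(487,600),interpolation=cv2.INTER_CUBIC)
cv2.imwrite("pics/crop1.png",cv2.cvtColor(c,cv2.COLOR_RGB2BGR))
for (u,v) in [(254,273),(257,222),(247,140),(305,227),(303,277),(411,259),(254,309),(254,300),(260,195),(400,340)]:
    print(u,v,P[v,u].round(4))
# red tray
hsv=cv2.cvtColor(p,cv2.COLOR_RGB2HSV)
m=((hsv[...,0]<8)|(hsv[...,0]>172))&(hsv[...,1]>150)&(hsv[...,2]>100)
m[:, :360]=0;m[:210]=0
pts=P[m]; print(pts.shape,cv2.minAreaRect(pts[:,:2].astype(np.float32)), np.median(pts[:,2]))
# top rims: height map
for lo,hi in((.05,.09),):
  Z=P[...,2]; 
  mm=(Z>.055)&(Z<.085); mm[:, :215]=0;mm[:,345:]=0;mm[:175]=0;mm[335:]=0
  im=(np.clip(P[175:335,215:345,2],0,.09)/.09*255).astype(np.uint8)
  cv2.imwrite("pics/hm.png",cv2.applyColorMap(cv2.resize(im,None,fx=3.7,fy=3.7,interpolation=cv2.INTER_NEAREST),cv2.COLORMAP_JET))
E
```

```text
254 273 [0.4938 0.0614 0.0132]
257 222 [0.611  0.0503 0.0588]
247 140 [0.8159 0.071  0.0406]
305 227 [ 0.5971 -0.0626  0.052 ]
303 277 [ 0.48   -0.0541  0.0497]
411 259 [ 5.182e-01 -3.217e-01  3.000e-04]
254 309 [0.4088 0.0626 0.0261]
254 300 [0.4296 0.0628 0.01  ]
260 195 [0.6856 0.0431 0.0039]
400 340 [ 0.326  -0.2831  0.0015]
(3966, 3) ((0.5099248886108398, -0.18798686563968658), (0.15680855512619019, 0.4111097455024719), 4.090726375579834) 0.0026562512728139013
```

View pics/crop1.png

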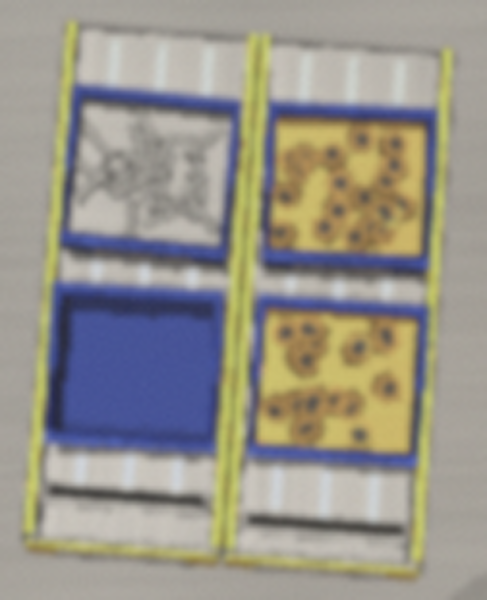

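View pics/hm.png

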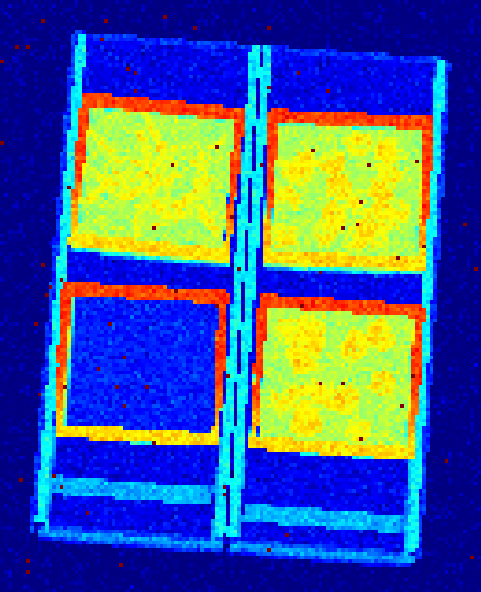

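```bash
python3 - <<'E'
from h import *
def q(yaw): return Rn.from_matrix(np.array([[np.cos(yaw),np.sin(yaw),0],[np.sin(yaw),-np.cos(yaw),0],[0,0,-1]])).as_quat()
r.reach([0.54,0.04,0.25],q(np.pi/2))
p,d,pose,P=snap("wrist","w1"); print(r.read_state()["time_s"],pose)
E
cat >> h.py <<'E'
def q(yaw): return Rn.from_matrix(np.array([[np.cos(yaw),np.sin(yaw),0],[np.sin(yaw),-np.cos(yaw),0],[0,0,-1]])).as_quat()
E
```

```text
2.4583 (array([0.5400896 , 0.0391198 , 0.25002071]), array([ 7.07615134e-01,  7.06598054e-01, -4.33514922e-05,  9.73426899e-05]))
```

View pics/w1.png

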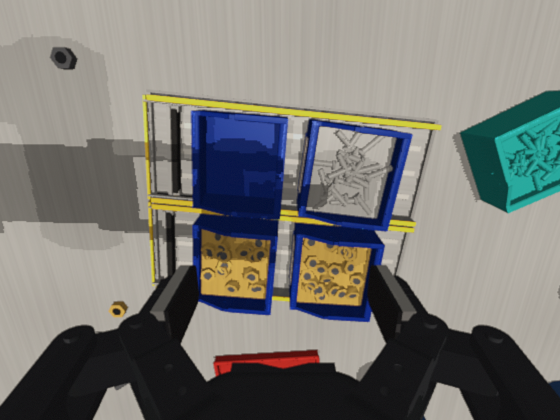

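The wrist view shows the bolt lane as the upper lane: buffer at (175,150), empty bin at (240,162), bolt-filled blue bin at (352,172). The candidates are the two nut bins at (237,265) and (335,265), and the turquoise decoy at (525,155). The empty and bolt-filled blue bins match the description.

```bash
cat > fit.py <<'E'
from h import *
def rect(pts):
    (c,wh,a)=cv2.minAreaRect(pts.astype(np.float32)); return np.array(c).round(4),np.array(wh).round(4),round(a,2)
def ana(n,f):
    z=np.load(f);p=z["p"];P=cloud(n,z["d"],(z["pos"],z["rot"]) if "pos" in z else None)
    hsv=cv2.cvtColor(p,cv2.COLOR_RGB2HSV)
    ok=z["d"]>0
    yel=ok&(abs(hsv[...,0].astype(int)-29)<6)&(hsv[...,1]>110)&(abs(P[...,2]-.032)<.008)&(P[...,0]<.8)&(P[...,0]>.35)&(abs(P[...,1])<.15)
    g=P[yel]; print(n,"guides n",len(g),"z",np.median(g[:,2]).round(4),"rect",rect(g[:,:2]))
    blue=ok&(abs(hsv[...,0].astype(int)-115)<12)&(hsv[...,1]>100)
    rim=blue&(P[...,2]>.066)&(P[...,2]<.084)&(P[...,0]<.75)&(P[...,0]>.35)&(abs(P[...,1]-.02)<.16)
    k,lab,st,_=cv2.connectedComponentsWithStats(rim.astype(np.uint8))
    for i in range(1,k):
        if st[i,4]>40:
            b=P[lab==i]; print(" rim",st[i],"z",np.median(b[:,2]).round(4),b[:,:2].min(0).round(4),b[:,:2].max(0).round(4),rect(b[:,:2]))
    red=ok&((hsv[...,0]<8)|(hsv[...,0]>172))&(hsv[...,1]>150)&(hsv[...,2]>80)&(abs(P[...,2])<.03)&(P[...,1]<-.2)&(P[...,1]>-.45)&(P[...,0]<.65)
    if red.sum()>50: print(" tray",red.sum(),rect(P[red][:,:2]),np.percentile(P[red][:,2],[5,50,98]).round(4))
    blk=ok&(hsv[...,2]<60)&(P[...,2]>.015)&(P[...,2]<.04)&(P[...,0]>.35)&(P[...,0]<.46)&(P[...,1]>-.01)&(P[...,1]<.13)
    if blk.sum()>10: print(" black",blk.sum(),rect(P[blk][:,:2]),np.percentile(P[blk][:,2],[5,50,95]).round(4))
    return P,p
if __name__=="__main__":
    ana("top","top0.npz");ana("scene","scene0.npz");ana("wrist","w1.npz")
E
python3 fit.py
```

```text
top guides n 567 z 0.0336 rect (array([ 0.5355, -0.0017]), array([0.2383, 0.3204]), 84.36)
 rim [236 201  43  18 103] z 0.0736 [0.6195 0.    ] [0.6599 0.0986] (array([0.6503, 0.0534]), array([0.0379, 0.1022]), 13.99)
 rim [288 205  42  18  88] z 0.0739 [ 0.6051 -0.1194] [ 0.6474 -0.0231] (array([ 0.6271, -0.0707]), array([0.0977, 0.0357]), 85.09)
 rim [231 251  44  33 195] z 0.0732 [0.4675 0.0122] [0.5429 0.112 ] (array([0.5063, 0.0622]), array([0.0999, 0.0668]), 83.66)
 rim [285 255  43   8  75] z 0.0737 [ 0.5119 -0.1098] [ 0.5306 -0.0128] (array([ 0.5217, -0.0613]), array([0.0975, 0.0121]), 85.5)
 tray 3944 (array([ 0.5192, -0.3178]), array([0.1568, 0.1508]), 4.09) [-0.0019  0.0026  0.0165]
scene guides n 621 z 0.0345 rect (array([ 0.5371, -0.0064]), array([0.2431, 0.3241]), 84.62)
 rim [229 177  50  32 226] z 0.0739 [0.4645 0.0044] [0.5425 0.1087] (array([0.5044, 0.0574]), array([0.1027, 0.0717]), 84.86)
 rim [273 197  47  35 192] z 0.074 [ 0.5954 -0.0107] [0.6619 0.0991] (array([0.6311, 0.0438]), array([0.104 , 0.0551]), 79.99)
 rim [197 202  49  39 235] z 0.0741 [ 0.4656 -0.1167
[... 638 characters left out ...]
 94  107 1657] z 0.0738 [ 0.5783 -0.005 ] [0.6642 0.1042] (array([0.6211, 0.0496]), array([0.104 , 0.0759]), 83.31)
 rim [ 209  228   69   87 1244] z 0.0736 [ 0.4513 -0.1137] [ 0.534  -0.0055] (array([ 0.4928, -0.0594]), array([0.1043, 0.0739]), 84.6)
 rim [315 238  70  27 555] z 0.0736 [ 0.5759 -0.0469] [ 0.6505 -0.0169] (array([ 0.6126, -0.0295]), array([0.0266, 0.0756]), 82.07)
 rim [308 296  64  26 499] z 0.0733 [ 0.5706 -0.1244] [ 0.6443 -0.0912] (array([ 0.6093, -0.1186]), array([0.0723, 0.0328]), 19.26)
 tray 1184 (array([ 0.5148, -0.2569]), array([0.1601, 0.0372]), 7.01) [0.0021 0.0074 0.0164]
 black 1157 (array([0.4212, 0.0541]), array([0.0722, 0.1247]), 4.11) [0.0166 0.0268 0.0329]
```

```bash
cat > m.py <<'E'
from fit import *
a=np.deg2rad(-5.65);ex=np.array([np.cos(a),np.sin(a)]);ey=np.array([-ex[1],ex[0]])
if __name__=="__main__":
  for n,f in(("wrist","w1.npz"),("top","top0.npz")):
    z=np.load(f);p=z["p"];P=cloud(n,z["d"],(z["pos"],z["rot"]) if "pos" in z else None)
    hsv=cv2.cvtColor(p,cv2.COLOR_RGB2HSV); ok=z["d"]>0
    s=P[...,:2]@ex; t=P[...,:2]@ey
    yel=ok&(abs(hsv[...,0].astype(int)-29)<6)&(hsv[...,1]>110)&(abs(P[...,2]-.032)<.006)&(s>.3)&(s<.75)
    h,e=np.histogram(t[yel],np.arange(-.13,.15,.002)); print(n,"guide t",[(round(x,3),k) for x,k in zip(e+.001,h) if k>8])
    print(" guide s",np.percentile(s[yel],[1,99]).round(4))
    blue=ok&(abs(hsv[...,0].astype(int)-115)<12)&(hsv[...,1]>100)
    for nm,s0,s1 in(("empty",.40,.555),("full",.54,.68)):
      reg=blue&(t>.035)&(t<.165)&(s>s0)&(s<s1)
      top=reg&(P[...,2]>.067)&(P[...,2]<.082)
      lip=reg&(P[...,2]>.055)&(P[...,2]<.065)
      print(nm,"rim s,t",np.percentile(s[top],[1,99]).round(4),np.percentile(t[top],[1,99]).round(4))
      for nn,mk in(("far",top&(s>np.percentile(s[top],99)-.014)),("lip",lip&(s<np.percentile(s[lip],2)+.02))):
        S,T=s[mk],t[mk]; k=np.polyfit(T,S,1); print("  ",nn,mk.sum(),"s range",np.percentile(S,[3,50,97]).round(4),"t range",np.percentile(T,[1,99]).round(4),"slope deg",np.degrees(k[0]).round(2),"z",np.median(P[mk][:,2]).round(4))
E
python3 m.py
```

```text
wrist guide t [(np.float64(-0.069), np.int64(19)), (np.float64(-0.067), np.int64(28)), (np.float64(-0.065), np.int64(10)), (np.float64(0.043), np.int64(29)), (np.float64(0.045), np.int64(184)), (np.float64(0.047), np.int64(193)), (np.float64(0.049), np.int64(117)), (np.float64(0.051), np.int64(26)), (np.float64(0.053), np.int64(124)), (np.float64(0.055), np.int64(136)), (np.float64(0.057), np.int64(75))]
 guide s [0.3754 0.6958]
empty rim s,t [0.4627 0.5324] [0.0362 0.163 ]
   far 959 s range [0.5198 0.5278 0.5321] t range [0.0364 0.163 ] slope deg 0.08 z 0.0739
   lip 963 s range [0.4375 0.4424 0.4548] t range [0.0363 0.1608] slope deg -2.39 z 0.0598
full rim s,t [0.5809 0.6507] [0.0368 0.162 ]
   far 1052 s range [0.6388 0.6453 0.6505] t range [0.0367 0.1601] slope deg 1.32 z 0.0738
   lip 955 s range [0.5541 0.5591 0.5721] t range [0.036  0.1625] slope deg -0.85 z 0.06
top guide t [(np.float64(-0.067), np.int64(38)), (np.float64(-0.065), np.int64(16)), (np.float64(0.047), np.int64(77)), (np.float64(0.049), np.int64(76)), (np.float64(0.051), np.int64(31)), (np.float64(0.053), np.int64(100)), (np.float64(0.055), np.int64(95)), (np.float64(0.057), np.int64(29))]
 guide s [0.379  0.6909]
empty rim s,t [0.4634 0.5306] [0.0384 0.1611]
   far 140 s range [0.5202 0.5267 0.5302] t range [0.0376 0.1611] slope deg -0.35 z 0.0734
   lip 110 s range [0.4377 0.4409 0.4454] t range [0.0374 0.1586] slope deg -0.47 z 0.0593
full rim s,t [0.6098 0.6485] [0.0362 0.1596]
   far 100 s range [0.6399 0.645  0.6483] t range [0.0359 0.1594] slope deg 0.66 z 0.0736
   lip 109 s range [0.5538 0.5571 0.5602] t range [0.0362 0.1604] slope deg 1.33 z 0.0595
```

```bash
python3 - <<'E'
from m import *
xy=.4402*ex+.111*ey; Q=q(np.pi/2+a); print(xy)
command_gripper(0.034)
r.reach([*xy,.13],Q)
hit=r.move_straight([*xy,.063],speed=.08,max_force=6)
s=r.read_state();print(hit,s["eef_pos"],s["contact_force"],s["time_s"])
p,d,pose,P=snap("wrist","w2")
E
```

```text
[0.44898955 0.06712246]
False [0.44938989 0.06710537 0.06338782] [-0.03483985 -0.1944481  -0.01794728] 4.6583
```

View pics/w2.png

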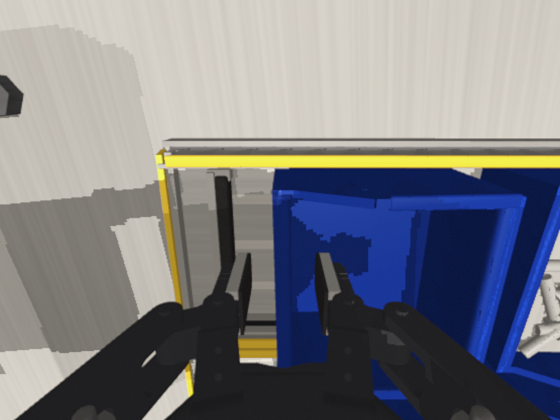

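The picture shows the fingers at (240,290) and (325,290) straddling the lip at (283,270), above the buffer. I'm gripping and lifting.

```bash
python3 - <<'E'
from m import *
command_gripper(0.0,40)
s=r.read_state();print(s["grip_width"],s["contact_force"],s["eef_pos"])
p0=s["eef_pos"]
r.move_straight([p0[0],p0[1],.175],speed=.1)
s=r.read_state();print(s["grip_width"],s["contact_force"],s["time_s"])
p,d,pose,P=snap("wrist","w3"); snap("top","t3")
E
```

```text
0.007092744194881706 [-0.98362754  0.00540515  4.87498289] [0.44935061 0.067143   0.06348345]
0.00699473961996621 [ 0.62468063 -0.36222697 -0.55417689] 6.325
```

View pics/w3.png

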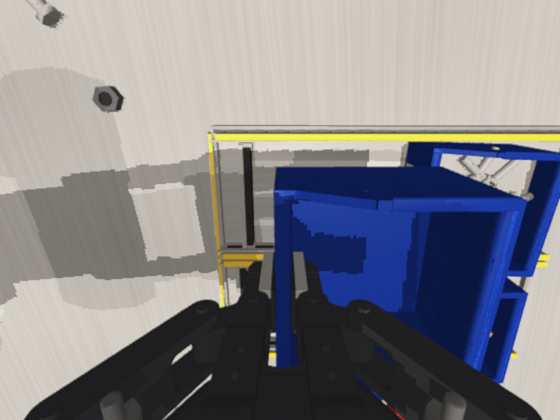

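The bin is held level and clear of the rack. Next I carry it to the tray.

```bash
python3 - <<'E'
from m import *
b=np.deg2rad(4.3); c=np.array([.519,-.320])-.044*np.array([np.cos(b),np.sin(b)])
Q=q(np.pi/2+b)
r.move_straight([*c,.175],Q,speed=.25)
r.move_straight([*c,.075],speed=.12)
hit=r.move_straight([*c,.0535],speed=.03,max_force=2)
s=r.read_state();print(hit,s["grip_width"],s["contact_force"],s["eef_pos"],s["time_s"])
snap("wrist","w4");snap("scene","s4")
E
```

```text
True 0.007013870248972808 [ 0.01573545 -0.21989081  5.48192399] [ 0.47490488 -0.32315674  0.05650032] 9.725
```

View pics/s4.png

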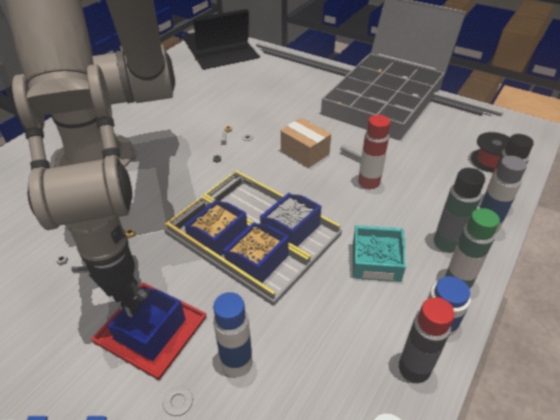

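View pics/w4.png

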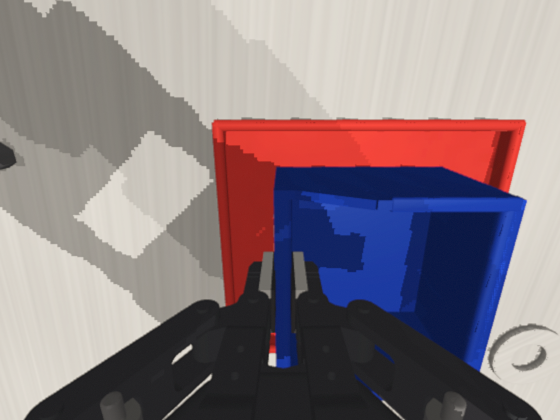

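Contact came at TCP z 0.0565 against an expected 0.056, and both pictures show the bin upright inside the tray (blue at (145,320) in the scene view). I'm releasing it and computing the buffer face from the earlier clear view.

```bash
python3 - <<'E'
from m import *
for n,f in(("wrist","w3.npz"),("wrist","w2.npz"),("top","t3.npz")):
    z=np.load(f);p=z["p"];P=cloud(n,z["d"],(z["pos"],z["rot"])); hsv=cv2.cvtColor(p,cv2.COLOR_RGB2HSV)
    s=P[...,:2]@ex;t=P[...,:2]@ey
    m=(z["d"]>0)&(hsv[...,2]<50)&(s>.385)&(s<.435)&(t>.07)&(t<.155)&(P[...,2]>.012)&(P[...,2]<.035)
    print(f,m.sum(),np.percentile(s[m],[5,50,95]).round(4) if m.sum() else "",np.percentile(P[m][:,2],[5,50,95]).round(4) if m.sum() else "")
c=r.read_state()["eef_pos"]
command_gripper(0.03)
r.move_straight([c[0],c[1],.16],speed=.12)
s,d,pose,P=snap("wrist","w5"); print(r.read_state()["time_s"])
E
```

```text
w3.npz 652 [0.4055 0.4086 0.4111] [0.0222 0.0278 0.029 ]
w2.npz 1166 [0.4053 0.409  0.4113] [0.0192 0.0277 0.0289]
t3.npz 0  
11.2417
```

View pics/w5.png

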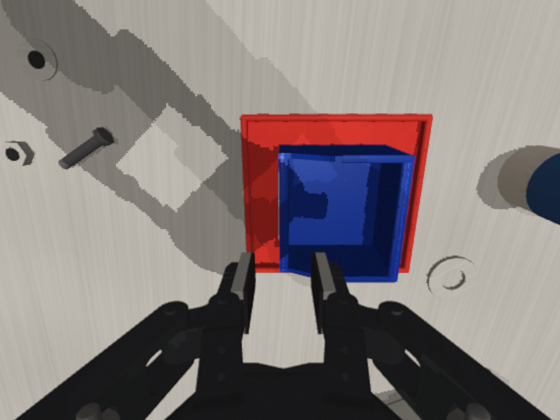

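```bash
python3 - <<'E'
from m import *
Q=q(a)
xy=.692*ex+.110*ey; print(xy, r.solve_ik([*xy,.053],Q))
r.reach([.50,-.05,.22],Q)
command_gripper(0.0,40)
r.reach([*xy,.16],Q)
p,d,pose,P=snap("wrist","w6"); s=r.read_state();print(s["eef_pos"],s["contact_force"],s["time_s"],s["grip_width"])
E
```

```text
[0.69946782 0.04133726] [-5.02233649e-02  8.50440068e-01  1.19648942e+00 -4.44089210e-16
  1.09466316e+00  1.61918406e+00]
[0.69901816 0.0404884  0.1608995 ] [-0.24356578 -0.51550914  0.68516452] 14.5167 -6.819389229852207e-05
```

View pics/w6.png

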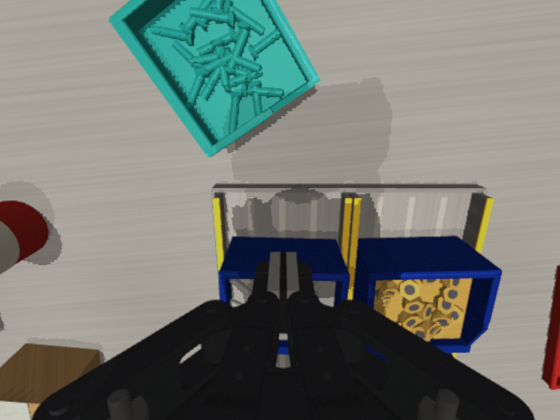

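```bash
python3 - <<'E'
from m import *
z=np.load("w6.npz");p=z["p"];P=cloud("wrist",z["d"],(z["pos"],z["rot"]));hsv=cv2.cvtColor(p,cv2.COLOR_RGB2HSV)
s=P[...,:2]@ex;t=P[...,:2]@ey
bl=(z["d"]>0)&(abs(hsv[...,0].astype(int)-115)<12)&(hsv[...,1]>100)&(s>.6)&(s<.7)&(t>.055)&(t<.168)
f=bl&(P[...,2]>.025)&(P[...,2]<.068)&(s>.64)
k=np.polyfit(t[f],s[f],1);print("far face",f.sum(),np.percentile(s[f],[5,50,95]).round(4),np.percentile(t[f],[1,99]).round(4),"skew deg",np.degrees(k[0]).round(2))
Q=q(a);xy=.690*ex+.110*ey
st=r.read_state()
r.move_straight([*xy,.080],Q,speed=.12)
hit=r.move_straight([*xy,.053],Q,speed=.06,max_force=6)
r.hold(.2);st=r.read_state();print(hit,st["eef_pos"],st["contact_force"],st["contact_force"][:2]@ex,st["time_s"])
E
```

```text
far face 2190 [0.6495 0.651  0.6524] [0.0597 0.1585] skew deg 1.61
False [0.6977414  0.0415201  0.05344882] [0.82821631 0.70627366 0.15552013] 0.7546591214041739 16.1333
```

```bash
cat > f.py <<'E'
from m import *
import json
def F(n=15,dt=.02):
    v=[]
    for _ in range(n): r.hold(dt); v.append(r.read_state()["contact_force"])
    v=np.array(v); m=v.mean(0); return np.array([m[:2]@ex,m[:2]@ey,m[2]]), (v[:,:2]@ex).std()
def S():
    p=r.read_state()["eef_pos"];return np.array([p[:2]@ex,p[:2]@ey,p[2]])
def go(s,v,mf=None,t=.110,z=.053): return r.move_straight([*(s*ex+t*ey),z],q(a),speed=v,max_force=mf)
E
python3 - <<'E'
from f import *
f0,sd=F(); print("zero",f0,sd,S())
h=go(.640,.03,1.5); print(h,S(),F(5))
h=go(.640,.03,None) if h else 0
f1=F(5);st=r.read_state();print("after slide",S(),f1,st["time_s"])
json.dump(list(f0),open("f0.json","w"))
E
```

```text
zero [ 0.27609875 -0.02768555  0.03439537] 0.4354458780493748 [0.69005008 0.11000095 0.05319843]
True [0.66314524 0.11008659 0.05267211] (array([-0.44053419,  0.21743694, -0.41581947]), np.float64(0.5671340392682462))
after slide [0.63983542 0.11000323 0.0529271 ] (array([ 0.12813948, -0.01634883, -0.22940561]), np.float64(0.3019774280640662)) 18.4333
```

```bash
python3 - <<'E'
from f import *
snap("wrist","w7");snap("scene","s7")
p=cv2.imread("pics/s7.png")[150:310,150:360]; cv2.imwrite("pics/s7c.png",cv2.resize(p,None,fx=3.5,fy=3.5,interpolation=cv2.INTER_CUBIC))
E
```

```text
(no output)
```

View pics/w7.png

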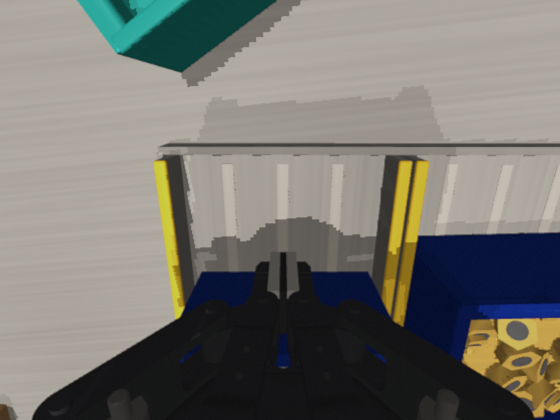

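View pics/s7c.png

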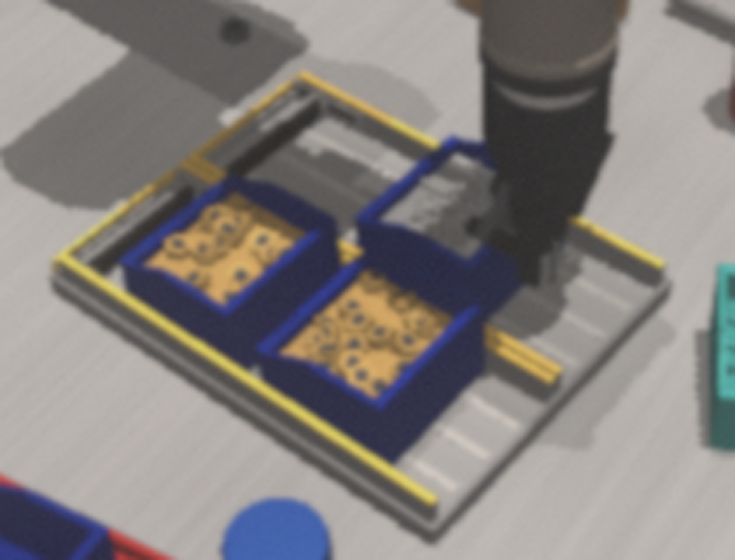

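```bash
python3 - <<'E'
from f import *
s0=S()[0]
for i in range(2):
    h=go(.640-.015*(i+1),.03)
    v=[]
    for k in range(8):
        v.append(round(r.read_state()["contact_force"][:2]@ex,2)); r.hold(.02)
    print(h,S(),v)
for mf,tgt in((3,.595),(4.5,.58)):
    h=go(tgt,.03,mf); print(mf,h,S(),r.read_state()["contact_force"][:2]@ex, r.read_state()["time_s"])
E
```

```text
False [0.62486181 0.1100331  0.05297983] [np.float64(-0.19), np.float64(0.25), np.float64(0.82), np.float64(0.18), np.float64(0.83), np.float64(-0.58), np.float64(-0.23), np.float64(0.17)]
False [0.6098623  0.11004352 0.05297654] [np.float64(-0.22), np.float64(-0.94), np.float64(-0.29), np.float64(-0.14), np.float64(-0.39), np.float64(0.74), np.float64(0.19), np.float64(-0.64)]
3 True [0.60718366 0.1099739  0.05268819] 0.6781795044261111 20.3667
4.5 False [0.57967377 0.11000486 0.05294035] -0.20449723920474921 21.4333
```

```bash
python3 - <<'E'
from f import *
for mf,tgt,v in((3.5,.565,.02),(3.5,.55,.02),(6,.537,.03)):
    h=go(tgt,v,mf); st=r.read_state(); print(mf,h,S(),st["contact_force"].round(2), st["time_s"])
    r.hold(.1)
h=go(.510,.008,6.5); st=r.read_state(); print("buffer?",h,S(),st["contact_force"].round(2))
print(F(15),S(),r.read_state()["time_s"])
E
```

```text
3.5 False [0.56466983 0.11001219 0.05299743] [ 0.76 -0.15  0.54] 22.3333
3.5 False [0.54967604 0.11000393 0.05300014] [-0.16  0.18  0.21] 23.3333
6 False [0.53638848 0.11002364 0.05292747] [-0.33  0.81  0.27] 24.0167
buffer? True [0.52023966 0.10997621 0.05339562] [ 1.9  -0.74  1.4 ]
(array([1.21165544, 0.01170443, 0.38935805]), np.float64(0.5953070106916969)) [0.52020908 0.10993636 0.0531157 ] 26.4833
```

Force rises at s=0.5202, which puts the bin front at 0.413 against a buffer face seen at 0.412. Now I press in small steps and read the static force.

```bash
python3 - <<'E'
from f import *
f0=json.load(open("f0.json"))[0]
s=S()[0]
for i in range(8):
    s-=.0003
    h=go(s,.004,11); f,sd=F(10); print(h,round(s,5),S().round(5),(f[0]-f0).round(2),f[1:].round(2))
    if f[0]-f0>6.3 : break
print(r.read_state()["time_s"])
E
```

```text
False 0.51991 [0.52014 0.10996 0.05306] 2.25 [-0.74  0.59]
False 0.51961 [0.52007 0.10997 0.05315] 4.91 [-0.89  0.32]
False 0.51931 [0.52    0.10997 0.05327] 5.48 [-0.65  0.55]
False 0.51901 [0.51994 0.10998 0.05338] 5.86 [-0.67  0.96]
False 0.51871 [0.51988 0.10997 0.05349] 6.31 [-0.48  1.02]
28.625
```

```bash
python3 - <<'E'
from f import *
f0=json.load(open("f0.json"))[0]
s=.51871
for i in range(8):
    s-=.0005
    h=go(s,.004,11); f,sd=F(12); print(h,round(s,5),S().round(5),(f[0]-f0).round(2),f[1:].round(2))
    if f[0]-f0>8.8 : break
st=r.read_state();print(st["time_s"])
snap("wrist","w8")
snap("scene","s8")
p=cv2.imread("pics/s8.png")[150:310,150:360]; cv2.imwrite("pics/s8c.png",cv2.resize(p,None,fx=3.5,fy=3.5,interpolation=cv2.INTER_CUBIC))
E
```

```text
False 0.51821 [0.51972 0.11002 0.05364] 7.0 [-0.58  1.14]
False 0.51771 [0.51957 0.11002 0.05379] 7.63 [-0.84  1.99]
False 0.51721 [0.51939 0.11001 0.05394] 8.4 [-0.41  2.05]
False 0.51671 [0.51924 0.11    0.05409] 9.1 [-0.38  2.54]
30.525
```

View pics/s8c.png

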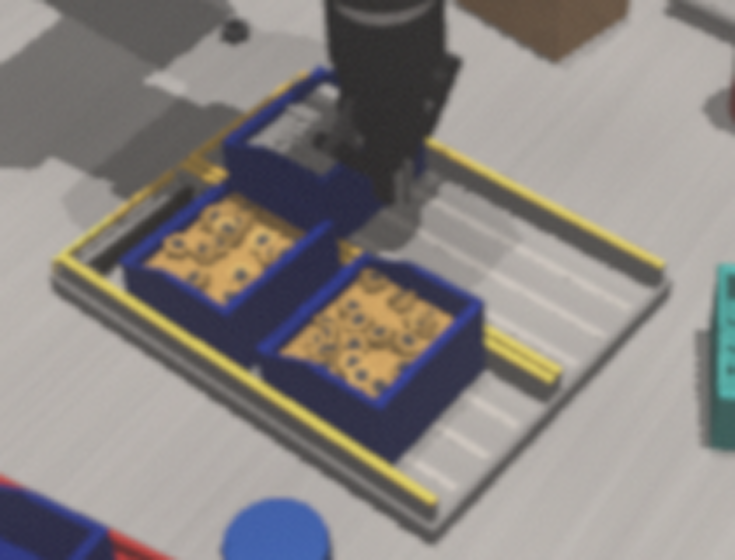

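View pics/w8.png

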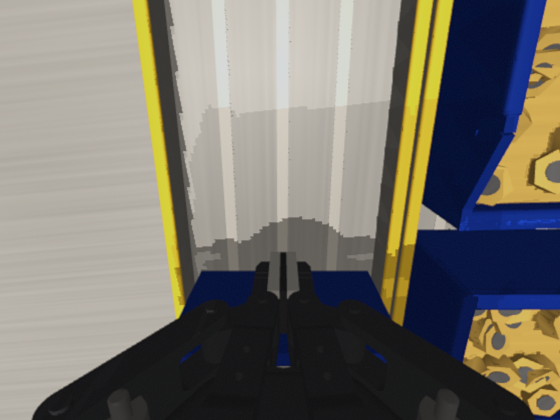

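```bash
python3 - <<'E'
from f import *
go(.5215,.003); f,sd=F(8); print(S(),f)
go(.545,.03); go(.545,.08,z=.12)
r.move_straight([*(.62*ex+.11*ey),.25],q(a),speed=.2)
snap("wrist","w9"); 
r.reach([.36,-.28,.30],q(np.pi/2-.6))
snap("top","t9"); snap("scene","s9"); print(r.read_state()["time_s"])
E
python3 - <<'E'
import sys;sys.path.insert(0,".")
E
cat > chk.py <<'E'
from m import *
for n,f in(("wrist","w9.npz"),("top","t9.npz")):
    ana(n,f)
    z=np.load(f);p=z["p"];P=cloud(n,z["d"],(z["pos"],z["rot"]));hsv=cv2.cvtColor(p,cv2.COLOR_RGB2HSV)
    s=P[...,:2]@ex;t=P[...,:2]@ey
    bl=(z["d"]>0)&(abs(hsv[...,0].astype(int)-115)<12)&(hsv[...,1]>100)&(s>.38)&(s<.54)&(t>.055)&(t<.168)
    m=bl&(P[...,2]>.067)&(P[...,2]<.082)&(s>.495); k=np.polyfit(t[m],s[m],1); kz=np.polyfit(s[bl&(P[...,2]>.067)],P[...,2][bl&(P[...,2]>.067)],1)
    print(n,"far rim",np.percentile(s[m],[2,50,98]).round(4),"skew",np.degrees(k[0]).round(2),"pitch",np.degrees(kz[0]).round(2))
E
python3 chk.py
```

```text
[0.5214807  0.10998825 0.05300855] [-0.06630532 -0.34897778 -0.11064453]
37.1
wrist guides n 2391 z 0.0339 rect (array([ 0.5402, -0.0034]), array([0.2418, 0.3222]), 84.26)
 rim [ 348  156  110   70 1748] z 0.0737 [ 0.5702 -0.1247] [ 0.6519 -0.0175] (array([ 0.6116, -0.0708]), array([0.1044, 0.0749]), 85.35)
 rim [ 342  260   97   55 1324] z 0.0735 [ 0.4538 -0.1149] [ 0.5361 -0.0079] (array([ 0.4955, -0.0601]), array([0.1042, 0.0734]), 83.89)
 rim [239 281  14  23 166] z 0.0737 [0.4954 0.0945] [0.5216 0.1115] (array([0.5087, 0.1056]), array([0.0141, 0.0277]), 70.72)
 rim [313 281  16  24 211] z 0.0737 [0.4839 0.0084] [0.513  0.0254] (array([0.4985, 0.0173]), array([0.017 , 0.0289]), 88.41)
 tray 2583 (array([ 0.5174, -0.2716]), array([0.1623, 0.0607]), 4.68) [0.0019 0.0035 0.0167]
 black 25 (array([ 0.4517, -0.0052]), array([0.0005, 0.0159]), 85.17) [0.0235 0.0302 0.0386]
wrist far rim [0.496  0.5058 0.5083] skew 0.36 pitch -5.9
top guides n 570 z 0.0335 rect (array([ 0.5357, -0.0019]), array([0.2383, 0.3211]), 84.18)
 rim [288 205  42  18  86] z 0.074 [ 0.6045 -0.1191] [ 0.6475 -0.0231] (array([ 0.6382, -0.075 ]), array([0.1029, 0.0336]), 69.49)
 rim [285 255  43   8  72] z 0.0732 [ 0.5121 -0.1095] [ 0.5307 -0.0128] (array([ 0.5223, -0.0613]), array([0.0974, 0.011 ]), 84.46)
 rim [232 263  43  11  98] z 0.0738 [0.49   0.0129] [0.5156 0.1094] (array([0.5039, 0.0612]), array([0.0979, 0.0184]), 84.44)
 tray 1739 (array([ 0.519 , -0.3176]), array([0.1569, 0.1499]), 4.41) [-0.0018  0.0031  0.0182]
top far rim [0.4971 0.5021 0.5043] skew -0.3 pitch -2.6
```

View pics/t9.png

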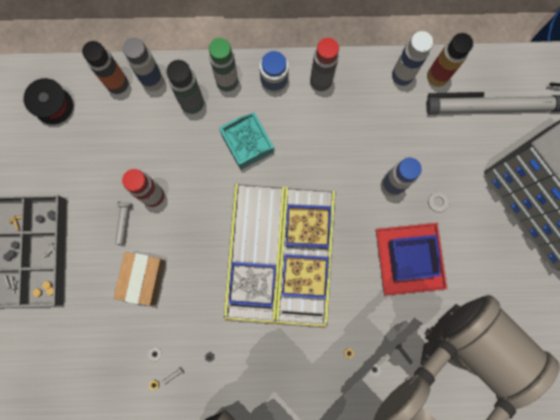

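View pics/w9.png

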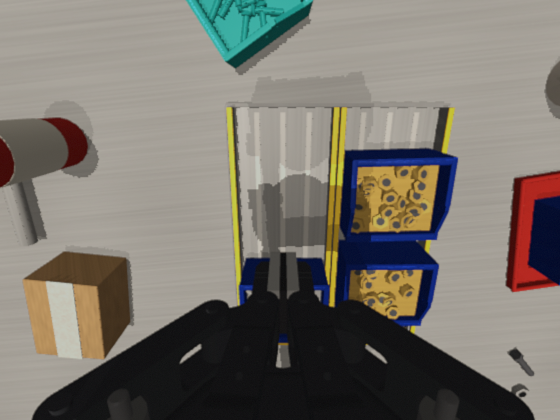

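```bash
python3 - <<'E'
from h import *
r.finish_job(); print(r.read_state()["time_s"])
E
```

```text
the job is handed in; nothing more can be done
the job is handed in; nothing more can be done
```

The job is handed in, finished at about 37 s on the robot's clock. No verdict was reported.

**Empty bin:** I pinched it by the front lip and set it down in the red tray. It touched down within 0.5 mm of the expected height. The last overhead picture shows it upright inside the tray walls, and everything else looked in its place.

**Full bin:** I hooked it low on its far face with the closed fingertips and drew it forward at 30 mm/s or less, then 8 mm/s at the end. It met the buffer within about 1 mm of where the camera had put it. I pressed in small steps to a steady 9.1 N at the tool. Sliding friction stayed under 3.5 N, so the press on the buffer was about 5.6 N or more, and at most 9.1 N.

**Release:** I backed off slowly until the force read zero, then moved the arm clear. Afterwards the far rim measured within about 0.4° of square, with the rim at the height expected for a level bin.

**Weak or disagreeing checks:**
- **Contact:** I did not measure it after letting go. That the bin still bears on the buffer rests on the spring-back being at most about 0.4 mm.
- **Press force:** The contact-force readings are noisy by about 0.5 N. The friction did not show in readings taken at rest, so I bracketed it with force-limited moves.
- **Far rim position:** The wrist and overhead cameras differ by about 4 mm.
- **Tilt:** A tilt fit gave -2.6° and -5.9°. I discounted both because the fit mixed in other surfaces, so the rim height is the only evidence that the bin is level.

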